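# Set the coin microscope to its marked focus stop

### The arm

A 7-joint arm with a two-finger parallel gripper is mounted at the origin on the work surface. World frame = base frame: x ahead of the robot, y to its left, z up, the work surface at z = 0. Lengths are in m, angles in degrees, forces in N, time in s.
With the tool pointing down it reaches from about 0.35 to 0.9 m from the base axis. Payload 7.2 kg.
Tool frame: the origin (TCP) lies at the very end of the fingers, on their centre line; the grasp point (between the pads) lies arm.grasp_offset behind it (arm.grasp_offset is the distance from the TCP to the grasp point, in m); y points along the fingers, x is the direction in which the jaws open and shut, and the axes are right-handed (so a half turn about y gives the same grasp; the last joint's range is limited). The gripper opens to 88 mm and grips with 3 to 60 N. Pads are 20 mm wide; open, the fingers measure 115 mm over their backs; the gripper's body (75 mm by 178 mm) begins 61 mm behind the grasp point.
Start: joints at [67.254, 23.554, -0.728, 91.456, 0.321, 64.991, -4.71], TCP at [0.202, -0.592, 0.223] pointing down, gripper open.
Joint ranges: [-169.25, 169.25], [-16.82, 113.86], [-84.01, 82.57], [7.8, 145.47], [-59.2, 239.2], [7.22, 106.19], [-163.78, 163.78]. Speed limits (degrees/s): [136.94, 136.94, 172.46, 172.46, 180, 180, 180].

### API

Orientations are given as a 3x3 rotation matrix whose columns are the frame's x, y, z axes.
In Python, from workcell import arm gives the robot as it stands.
- The arm moves only by the tool drive_tool, never from a script. Its argument "motion" is a list of rows, each an object with "travel": the shift along the tool's x, y, z in mm, a list of three; "rotation": the turn, a rotation vector about the tool's x, y, z in rad, a list of three; "hand": the closure, from 0 (fully open) to 1 (shut). A call has 1 to 12 rows; each row shifts and turns the commanded pose from where the row before left it, along the tool's axes as they then stand; what a row does not reach is not made up. A row lasts 1/10 s, in which the tool goes at most 50 mm and 8.59 degrees, less where a joint would pass 70% of its speed; a pose out of reach is approached as far as the arm can. A call is refused whole if a number of a shift passes 50 or a number of a turn 0.15, either way. A call with a gripper value outside its range is refused whole. The fingers move at their own pace and stop on an object; "force" is the grip in N (left out, the last holds). Time passes only in rows, so rows that do not move let the fingers close. It gives the time, the measured TCP pose, the force and the opening at its end, in the units of the state.
- arm.read_state(): the state, without advancing time (a new reading comes with each control period).
- arm.capture(name): name is "scene" or "top" or "wrist"; returns (picture, depth): 420x560x3 uint8, red, green, blue; 420x560 float32, m along the optical axis (not along the pixel's ray), 0 where there is no reading.
- arm.camera_model(name): a dict with "mtx" (3x3 intrinsics, pixels), "dist_coeffs" ([k1, k2, p1, p2, k3] as OpenCV has them; the pictures are not rectified), "rvec" (rotation vector, rad) and "tvec" (3), from world to camera coordinates, as OpenCV has them; the wrist camera has in their place "hand_eye" (4x4, takes a point from camera to tool coordinates, whose origin is the TCP and whose axes are the tool frame's). Camera axes: x right, y down, z forward; pixel columns grow to the right and rows downward; lengths in m; the calibration is good to about 2 mm. A picture is of the moment at which its call begins: read the wrist's pose just before it. camera_model takes no time and is no camera call.
- arm.hand_in(): hands the job in, once; it reports no verdict.
The state is a dict: "time": time; "joint_positions": joint angles; "dq": joint speeds; "tau": joint torques, N m; "tool_pos": TCP position; "ee_rot": TCP orientation; "contact_force": force on the tool from outside, world axes, zero at the start; "ft_torque": the same for the moment, N m; "opening": opening from 0.0 (shut) to 1.0 (fully open).
Only numpy, scipy, OpenCV 4.12 (cv2) and the standard library are available. Lean on these libraries where they do the work, as an engineer would, in place of code of your own. Each camera call takes 0.05 s, during which the arm holds its last target. There are 200 camera calls.

### The job

Bring the coin microscope into focus: with the shut fingertips, press the rubber pad in the middle of the rail slider down to free its brake and, keeping it pressed, push the slider along the rail until it is fully up against the stop block with the upright pin; then let the pad come up again so that the brake holds, and move clear. Nothing is gripped or lifted: never drag the slider with its brake on, do not touch the microscope or the coin holder, do not shift the stop, push gently, and leave the other things on the desk where they are.

Things in the scene. Friction and masses are not known exactly. Their poses are not given: they have to be found in the camera images.
- rail: Focus rail fixed to the desk: grey base plate 155 x 400 mm, 12 mm thick; steel slotted rail 36 mm wide, top 30 mm above the desk. Origin on the desk under the rail's axis; x across, y along the rail (the way the slider has to go), z up. Scale lines on the +x side, microscope on the -x side. A plain block without pin closes the starting (-y) end. Place and yaw vary.
- slider (a joint): Slider's centre along the rail's y, m from the rail's origin; grows towards the marked stop. Aluminium, 90 mm long (y), 48 mm wide (x): two end blocks, each 25 mm long, tops 52 mm above the desk; the pad lies in the 40 mm gap between them, open at both x sides. Brake free: moves with about 1 N, taken by friction on the pad or by the end block's inner wall. Brake on: holds about 12 N.
- pad (a joint): How far the rubber pad is pressed, in m: 0 at rest (brake on), 0.009 right down. The brake is sprung: it frees at about 5.5 N; 5 mm down takes about 8 N and fully down 9.5 N, where it meets a hard end: there is no need to go right down, 3 to 8 mm will do. It springs back when let go.
- pad_top (a point): Centre of the top face of the ribbed rubber pad in the slider's middle (pad 38 mm in x, 39 mm in y; top 46 mm above the desk at rest, 37 mm when fully pressed).
- slider_nose (a point): Centre of the slider's leading end face, 45 mm in +y of the pad's centre and 42 mm above the desk: it meets stop_face when home.
- stop_face (a point): Centre of the near (-y) face of the marked stop, 42 mm above the desk: the point that slider_nose has to meet.
- stop: The marked stop: dark steel saddle block clamped on the rail (48 mm in x, 18 mm in y, top 48 mm above the desk) with an upright steel pin with a ball top 77 mm above the desk. Set at a different place along the rail each time; the clamp holds against 60 N or more. Origin 42 mm under stop_face, axes as the rail's.
- microscope (a point): Hand microscope, lying black cylinder 30 mm in diameter (36 mm at its clamp ring) and 140 mm long parallel to the rail, carried by the slider at 80 mm to the side (-x) of the pad; top 64 mm above the desk. This point lies on its axis, beside the pad's centre. Not to be touched.
- coin_holder: Upright clear coin holder with a brass coin at the rail's far end, 50 mm wide, top 76 mm above the desk. Origin at its underside centre. Not to be touched.
- lens_cap: Loose black lens cap, disc 58 mm across, 10 mm high, beside the rail. Origin at the centre of its underside. Leave alone.
- coin_tube: Loose upright clear tube of coins with white cap, 35 mm across, 67 mm high, beside the rail. Origin at the centre of its underside. Leave alone.
- loupe: Loose dark loupe with a bright top ring, standing, 36 mm across, 34 mm high, beside the rail on the robot's side. Origin at the centre of its underside. Leave alone.
- bottle: Loose white bottle with black cap, 48 mm across, 120 mm high. Origin at the centre of its underside. Leave alone.
- capsules: Loose stack of clear coin capsules (pale), 40 mm across, 35 mm high. Origin at the centre of its underside. Leave alone.
- mug: Loose white mug, 80 mm across, 92 mm high, handle at its +y. Origin at the centre of its underside. Leave alone.
- calliper: Loose steel calliper lying flat, 160 mm long, 10 mm high. Origin at the middle of the beam on the desk. Leave alone.

How it is judged (in metres and radians):
On the way, in this order (a step that is already met when the one before it is completed fails the run):
1. the pad is pressed down while the slider is still where it started (value of joint pad above 0.0025 m and distance of slider_nose from where it was at the start of the episode below 0.006 m), for 0.05 s.
2. the slider is up against the marked stop with the pad still pressed (distance between slider_nose and stop_face below 0.003 m and value of joint pad above 0.0015 m), for 0.1 s.
At the end, for the whole second after the job is handed in: The slider's end face is within 3 mm of the marked stop's face, the slider is at rest, the pad has come up to within 1 mm of its rest height (brake on), and the stop is within 3 mm of where it was (distance between slider_nose and stop_face below 0.003 m and value of joint pad below 0.001 m and velocity of joint slider between -0.003 and 0.003 m/s and distance of stop_face from where it was at the start of the episode below 0.003 m); the robot touches nothing.
It fails at once if the slider was dragged with its brake on (moving faster than 8 mm/s with the pad pressed less than 0.7 mm) (value of joint pad below 0.0007 m and (velocity of joint slider above 0.008 m/s or velocity of joint slider below -0.008 m/s)).
It fails at once if the slider was gripped (over 15 N on its trailing end block) or pushed hard (over 60 N) (contact force between the fingers and slider above 60 N or contact force between the fingers and slider_c1 above 15 N).
It fails at once if the stop was shifted by more than 4 mm (distance of stop_face from where it was at the start of the episode above 0.004 m).
It fails at once if the microscope or the coin holder was touched (contact force between any of the arm, the fingers and coin_holder above 1.5 N or contact force between any of the arm, the fingers and slider_c5 above 1.5 N or contact force between any of the arm, the fingers and slider_c6 above 1.5 N or contact force between any of the arm, the fingers and slider_c7 above 1.5 N).
It fails at once if another thing on the desk was moved or lifted (over 15 mm) (distance of any of lens_cap, coin_tube, loupe, bottle, capsules, mug, calliper from where it was at the start of the episode above 0.015 m).
It also fails if it takes over 40 s, if anything falls off the work surface, if the arm or the gripper's body presses on something with over 40 N, if the wrist force passes 120 N, or if a joint passes its speed limit or range.

## Working session

There is one attempt and no reset: what is moved stays moved. The work goes in short steps, Python scripts to look and compute and a tool call to move; the robot and the scene stay as the last step left them, time stands still between calls to the robot, and variables do not carry over. Pictures are saved under pics/ and viewed, about 8 in all and at most 12, crops included, and the job is handed in when it is done.

Besides the shell and the picture viewer there is one more tool, called after "Request:" as a command line: name --argument value ..., lists and objects as JSON in quotes. drive_tool: Moves the arm, as the interface text tells. Its arguments: {"type":"object","properties":{"motion":{"type":"array","items":{"type":"object","properties":{"travel":{"type":"array","items":{"type":"number"}},"rotation":{"type":"array","items":{"type":"number"}},"hand":{"type":"number"}}}},"force":{"type":"number"}},"required":["motion"]}

```bash
mkdir -p pics; ls; python3 - <<'E'
from workcell import arm
import cv2,numpy as np
s=arm.read_state()
for k,v in s.items(): print(k,np.round(v,3).tolist())
print(arm.grasp_offset)
for n in("scene","top"):
    p,d=arm.capture(n); cv2.imwrite(f"pics/{n}0.png",p[:,:,::-1]); np.save(f"pics/{n}0.npy",d)
    m=arm.camera_model(n); print(n,{k:np.round(v,3).tolist() for k,v in m.items()})
E
```

```text
pics
time 0.0
joint_positions [67.255, 23.599, -0.73, 91.503, 0.323, 64.991, -4.71]
dq [0.01, -0.004, 0.043, 0.063, 0.085, -0.032, -0.004]
tau [-0.0, -58.795, 0.642, -29.108, -0.054, 0.018, 0.0]
tool_pos [0.202, -0.591, 0.222]
ee_rot [[0.323, -0.001, 0.946], [-0.946, 0.001, 0.323], [-0.002, -1.0, -0.0]]
contact_force [-0.942, 1.298, -0.483]
ft_torque [0.004, -0.022, -0.023]
opening 1.001
0.0187
scene {'mtx': [[410.857, 0.0, 282.243], [0.0, 410.857, 206.794], [0.0, 0.0, 1.0]], 'dist_coeffs': [0.029, 0.0, 0.0, 0.0, 0.0], 'rvec': [1.206, 2.051, -1.14], 'tvec': [0.301, -0.211, 1.701]}
top {'mtx': [[447.249, 0.0, 285.281], [0.0, 447.249, 205.82], [0.0, 0.0, 1.0]], 'dist_coeffs': [-0.013, 0.0, 0.0, 0.0, 0.0], 'rvec': [2.197, -2.028, 0.21], 'tvec': [-0.064, 0.558, 1.161]}
```

View pics/top0.png

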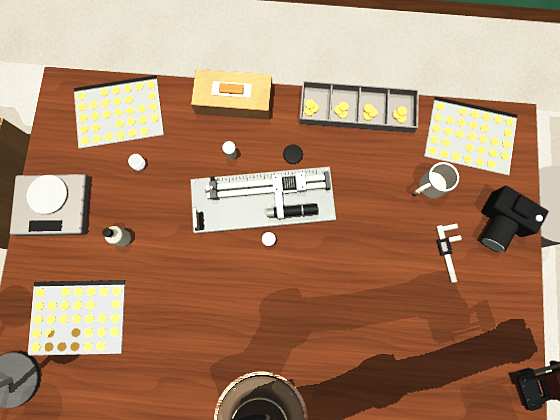

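View pics/scene0.png

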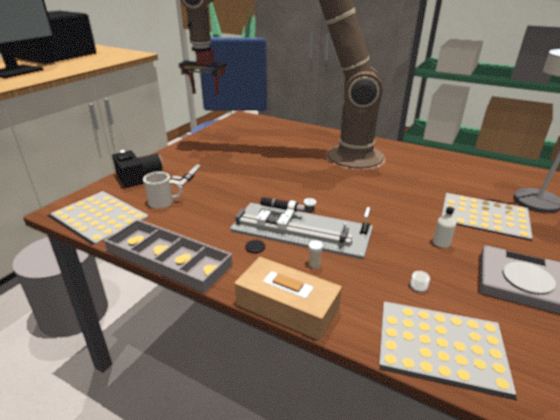

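```bash
cat > h.py <<'E'
import cv2,numpy as np
def world(m,d,uv=None):
    """world xyz of each pixel (or of listed uv with given depths)"""
    R=cv2.Rodrigues(np.array(m["rvec"],float))[0]; t=np.array(m["tvec"],float)
    if uv is None:
        v,u=np.mgrid[:d.shape[0],:d.shape[1]]; uv=np.stack([u,v],-1).reshape(-1,2)
    n=cv2.undistortPoints(np.float64(uv).reshape(-1,1,2),np.array(m["mtx"],float),np.array(m["dist_coeffs"],float)).reshape(-1,2)
    z=np.asarray(d,float).reshape(-1,1)
    return (np.hstack([n*z,z])-t.ravel())@R
E
python3 - <<'E'
from workcell import arm
from h import *
m=arm.camera_model("top"); d=np.load("pics/top0.npy"); P=world(m,d).reshape(420,560,3)
im=cv2.imread("pics/top0.png")
c=(185,160,155,78)
x,y,w,h=c
a=cv2.resize(im[y:y+h,x:x+w],None,fx=5,fy=5,interpolation=cv2.INTER_CUBIC)
cv2.imwrite("pics/crop.png",a)
Z=P[y:y+h,x:x+w,2]
print("desk z",np.median(P[250:270,180:300,2]), "z pct",np.percentile(Z,[1,25,50,75,95,99]))
zz=cv2.applyColorMap(np.uint8(np.clip(Z*1000/80*255,0,255)),cv2.COLORMAP_JET)
cv2.imwrite("pics/cropz.png",cv2.resize(zz,None,fx=5,fy=5,interpolation=cv2.INTER_NEAREST))
for n,uv in dict(slider=(290,183),stop=(212,188),cap=(292,154)).items(): print(n,P[uv[1],uv[0]].round(4))
# rail base plate rectangle
M=((P[...,2]>0.007)&(P[...,2]<0.08)&(P[...,0]>.4)).astype(np.uint8); M[:,:185]=0;M[:,342:]=0;M[:162]=0;M[235:]=0
n,l,st,ce=cv2.connectedComponentsWithStats(M); k=1+st[1:,4].argmax(); q=P[l==k]; q=q[q[:,2]<.02]
print(st[k]); r=cv2.minAreaRect(np.float32(q[:,:2]*1000)); print(r, cv2.boxPoints(r))
E
```

```text
desk z 0.0009413778717372011 z pct [-0.00403256  0.00196936  0.01173272  0.01640725  0.05487326  0.06736223]
slider [ 0.6294 -0.027   0.0457]
stop [0.5915 0.1823 0.0724]
cap [ 0.725  -0.026   0.0118]
[ 190  166  146   67 7515]
((586.2470092773438, 47.46669006347656), (157.07542419433594, 406.3569030761719), 9.889788627624512) [[ 473.97977  234.13676]
 [ 543.77295 -166.18166]
 [ 698.5143  -139.20338]
 [ 628.72107  261.11505]]
```

View pics/crop.png

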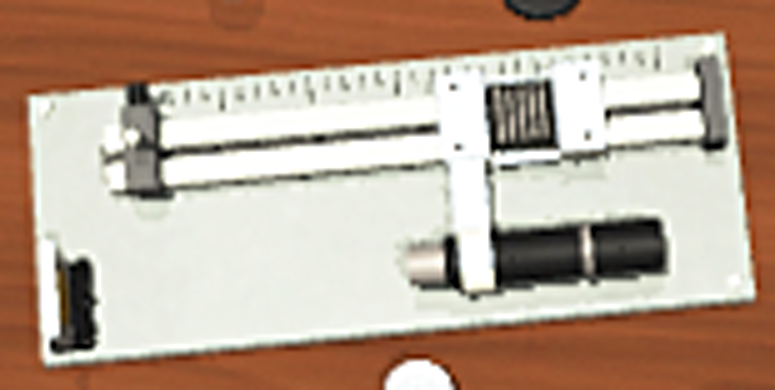

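View pics/cropz.png

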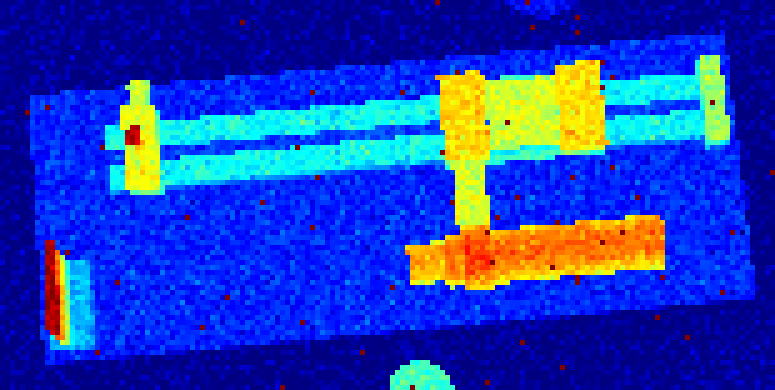

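```bash
python3 - <<'E'
from workcell import arm
from h import *
m=arm.camera_model("top"); d=np.load("pics/top0.npy")
ds=[d]+[arm.capture("top")[1] for _ in range(4)]; d=np.median(ds,0)
P=world(m,d).reshape(420,560,3)
# rail axis from steel rail points z~.03
q=P[160:235,185:340].reshape(-1,3); q=q[(q[:,2]>.024)&(q[:,2]<.036)&(q[:,0]>.56)&(q[:,1]>-.12)&(q[:,1]<.2)]
vx,vy,x0,y0=cv2.fitLine(np.float32(q[:,:2]),cv2.DIST_HUBER,0,.001,.001).ravel(); print("rail line",np.degrees(np.arctan2(-vx,vy)),x0,y0,len(q))
for yaw in (9.9,):
    ex=np.array([np.cos(np.radians(yaw)),np.sin(np.radians(yaw))]); ey=np.array([-ex[1],ex[0]])
    A=P[160:235,185:340].reshape(-1,3); X=(A[:,:2]-[x0,y0])@ex; Y=(A[:,:2]-[x0,y0])@ey; Z=A[:,2]
    print("rail X",np.percentile((q[:,:2]-[x0,y0])@ex,[2,98]))
    s=(abs(X)<.022)&(Z>.039)&(Z<.06)
    h,e=np.histogram(Y[s],bins=np.arange(-.25,.25,.003))
    for a,b in zip(h,e):
        if a:
            k=s&(Y>=b)&(Y<b+.003); print(round(b,3),a,np.median(Z[k]).round(4),end=" | ")
    for nm,lo,hi in(("slider",-.13,.04),("stop",.08,.2)):
        k=s&(Y>lo)&(Y<hi); print("\n",nm,np.percentile(Y[k],[0,1,50,99,100]).round(4))
    k=(abs(X)<.04)&(Z>.047)&(Y>-.13)&(Y<.04); print("slider X",np.percentile(X[k],[1,50,99]))
    for uv in((289.2,182.8),): # pad centre at z .046
        w=world(m,np.array([1.,2.]),[uv,uv]); t=(.046-w[0,2])/(w[1,2]-w[0,2]); w=w[0]+t*(w[1]-w[0]); print("pad",w,(w[:2]-[x0,y0])@ex,(w[:2]-[x0,y0])@ey)
E
```

```text
rail line -170.32419 0.61035734 0.069394164 850
rail X [-0.01643981  0.02256439]
-0.211 9 0.0428 | -0.208 17 0.0429 | -0.205 14 0.0432 | -0.202 14 0.0427 | -0.199 10 0.0426 | -0.142 6 0.0524 | -0.139 17 0.0525 | -0.136 16 0.053 | -0.133 18 0.0516 | -0.13 17 0.0524 | -0.127 17 0.0524 | -0.124 18 0.0527 | -0.121 16 0.0526 | -0.118 17 0.0525 | -0.115 14 0.0464 | -0.112 13 0.0472 | -0.109 14 0.047 | -0.106 14 0.0462 | -0.103 14 0.0467 | -0.1 14 0.0461 | -0.097 14 0.0472 | -0.094 14 0.0462 | -0.091 14 0.0465 | -0.088 13 0.046 | -0.085 14 0.047 | -0.082 14 0.0469 | -0.079 14 0.0465 | -0.076 15 0.053 | -0.073 17 0.0519 | -0.07 17 0.0522 | -0.067 16 0.052 | -0.064 18 0.053 | -0.061 18 0.0531 | -0.058 19 0.0526 | -0.055 18 0.0526 | -0.052 6 0.052 | 0.107 20 0.0481 | 0.11 18 0.0483 | 0.113 16 0.0497 | 0.116 12 0.0486 | 0.119 14 0.0488 | 0.122 14 0.0487 | 0.125 2 0.0485 | 
 slider [-0.1299 -0.1294 -0.0887 -0.0518 -0.0508]

 stop [0.1074 0.1074 0.1146 0.1253 0.1256]
slider X [-0.03539993  0.00378638  0.02779835]
pad [ 0.62971371 -0.02479119  0.046     ] 0.0028749341243911207 -0.09611079478462907
```

Request:
drive_tool --motion '[{"travel": [-10, 0, 15], "rotation": [0, 0, 0], "hand": 1}, {"travel": [-20, 0, 30], "rotation": [0, 0, 0], "hand": 1}, {"travel": [-26, 0, 38], "rotation": [0, 0, 0], "hand": 1}, {"travel": [-26, 0, 38], "rotation": [0, 0, 0], "hand": 1}, {"travel": [-26, 0, 38], "rotation": [0, 0, 0], "hand": 1}, {"travel": [-26, 0, 38], "rotation": [0, 0, 0], "hand": 1}, {"travel": [-26, 0, 38], "rotation": [0, 0, 0], "hand": 1}, {"travel": [-26, 0, 38], "rotation": [0, 0, 0], "hand": 1}, {"travel": [-26, 0, 38], "rotation": [0, 0, 0], "hand": 1}, {"travel": [-26, 0, 38], "rotation": [0, 0, 0], "hand": 1}, {"travel": [-20, 0, 30], "rotation": [0, 0, 0], "hand": 1}, {"travel": [-10, 0, 15], "rotation": [0, 0, 0], "hand": 1}]' --force 20

```text
time: 1.5
tool_pos: [0.4901, -0.2055, 0.2229]
ee_rot: [[0.328, 0.001, 0.945], [-0.945, 0.001, 0.328], [-0.001, -1.0, 0.001]]
contact_force: [-1.2, -0.6, 0.2]
opening: 0.005
```

Request:
drive_tool --motion '[{"travel": [-15, 0, 23], "hand": 1, "rotation": [0, 0, 0]}, {"travel": [-25, 0, 38], "hand": 1, "rotation": [0, 0, 0]}, {"travel": [-25, 0, 38], "hand": 1, "rotation": [0, 0, 0]}, {"travel": [-25, 0, 38], "hand": 1, "rotation": [0, 0, 0]}, {"travel": [-20, 0, 31], "hand": 1, "rotation": [0, 0, 0]}, {"travel": [-15, 0, 23], "hand": 1, "rotation": [0, 0, 0]}, {"travel": [0, 10, 0], "hand": 1, "rotation": [0, 0.054, 0]}, {"travel": [0, 30, 0], "hand": 1, "rotation": [0, 0.054, 0]}, {"travel": [0, 40, 0], "hand": 1, "rotation": [0, 0.054, 0]}, {"travel": [0, 30, 0], "hand": 1, "rotation": [0, 0, 0]}, {"travel": [0, 10, 0], "hand": 1, "rotation": [0, 0, 0]}, {"travel": [0, 0, 0], "hand": 1, "rotation": [0, 0, 0]}]'

```text
time: 2.7
tool_pos: [0.6275, -0.0296, 0.1016]
ee_rot: [[0.167, -0.003, 0.986], [-0.986, 0.0, 0.167], [-0.001, -1.0, -0.003]]
contact_force: [-0.3, 1.0, 0.9]
opening: 0.009
```

```bash
python3 - <<'E'
from workcell import arm
from h import *
s=arm.read_state(); T=np.eye(4);T[:3,:3]=s["ee_rot"];T[:3,3]=s["tool_pos"]
p,d=arm.capture("wrist"); m=arm.camera_model("wrist"); H=T@np.array(m["hand_eye"])
print(s["tool_pos"],s["contact_force"],"cam",H.round(3).tolist())
cv2.imwrite("pics/w1.png",p[:,:,::-1]); np.save("pics/w1.npy",d); np.save("pics/w1H.npy",H)
p2,_=arm.capture("top"); 
a=cv2.resize(p2[130:260,170:360,::-1],None,fx=4,fy=4); cv2.imwrite("pics/t1.png",a)
E
```

```text
[ 0.62745534 -0.02964738  0.1016133 ] [-0.33544453  0.97196561  0.88731153] cam [[0.166, -0.957, -0.239, 0.692], [-0.986, -0.161, -0.04, -0.018], [-0.0, 0.243, -0.97, 0.263], [0.0, 0.0, 0.0, 1.0]]
```

View pics/w1.png

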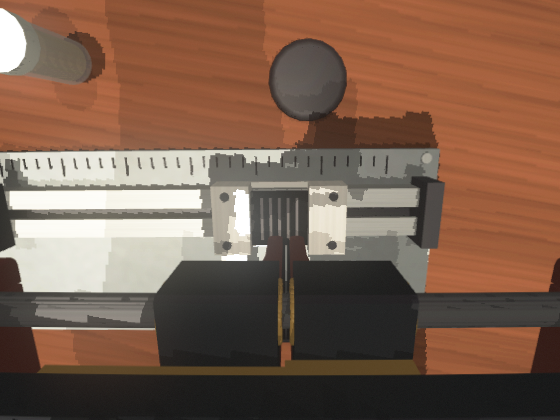

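```bash
python3 - <<'E'
from workcell import arm
from h import *
H=np.load("pics/w1H.npy"); m=arm.camera_model("wrist"); d=np.load("pics/w1.npy")
m=dict(m); G=np.linalg.inv(H); m["rvec"]=cv2.Rodrigues(G[:3,:3])[0]; m["tvec"]=G[:3,3]
uv=np.float64([(224,197),(334,197),(227,246),(332,246)])
a=world(m,np.ones(4),uv);b=world(m,2*np.ones(4),uv);w=a+(b-a)*((.052-a[:,2:])/(b-a)[:,2:]);print(w.round(4),"centre",w.mean(0))
P=world(m,d).reshape(420,560,3)
yaw=np.radians(9.8);ex=np.array([np.cos(yaw),np.sin(yaw)]);ey=np.array([-ex[1],ex[0]])
for r in (200,210,220,230):
    L=P[r,205:355]; Y=(L[:,:2]-[.6297,-.0248])@ey; X=(L[:,:2]-[.6297,-.0248])@ex
    k=L[:,2]>.049; print(r,"block",Y[k].min().round(4),Y[k].max().round(4),X[k].mean().round(4), "z pad",np.median(L[60:90,2]).round(4),"zblock",np.median(L[k,2]).round(4))
k=(P[...,2]>.0495)&(P[...,2]<.056); k[:170]=0;k[265:]=0;k[:,:210]=0;k[:,350:]=0;k[235:,255:310]=0
X=(P[...,:2]-[.6297,-.0248])@ex; print("X of right block",np.percentile(X[:,315:345][k[:,315:345]],[2,98]))
E
```

```text
[[ 0.6414  0.0144  0.052 ]
 [ 0.6535 -0.0569  0.052 ]
 [ 0.6078  0.0083  0.052 ]
 [ 0.6198 -0.0624  0.052 ]] centre [ 0.63063286 -0.02416961  0.052     ]
200 block -0.0439 0.0455 0.0165 z pad 0.0457 zblock 0.0514
210 block -0.0443 0.0452 0.0098 z pad 0.0455 zblock 0.051
220 block -0.0435 0.0457 0.0021 z pad 0.0452 zblock 0.051
230 block -0.0439 0.0455 -0.004 z pad 0.0453 zblock 0.0513
X of right block [-0.02172689  0.02501938]
```

Request:
drive_tool --motion '[{"travel": [-3, 0, 2], "hand": 1, "rotation": [0, 0, 0]}, {"travel": [-3, 0, 2], "hand": 1, "rotation": [0, 0, 0]}, {"travel": [0, 10, 0], "hand": 1, "rotation": [0, 0, 0]}, {"travel": [0, 15, 0], "hand": 1, "rotation": [0, 0, 0]}, {"travel": [0, 10, 0], "hand": 1, "rotation": [0, 0, 0]}, {"travel": [0, 6, 0], "hand": 1, "rotation": [0, 0, 0]}, {"travel": [0, 3, 0], "hand": 1, "rotation": [0, 0, 0]}, {"travel": [0, 0, 0], "hand": 1, "rotation": [0, 0, 0]}, {"travel": [0, 0, 0], "hand": 1, "rotation": [0, 0, 0]}, {"travel": [0, 0, 0], "hand": 1, "rotation": [0, 0, 0]}]'

```text
time: 3.8
tool_pos: [0.6319, -0.0241, 0.0591]
ee_rot: [[0.166, 0.001, 0.986], [-0.986, -0.0, 0.166], [0.0, -1.0, 0.001]]
contact_force: [0.1, 0.3, 0.5]
opening: 0.003
```

```bash
python3 - <<'E'
from workcell import arm
from h import *
for i in range(3):
    s=arm.read_state(); p,d=arm.capture("wrist"); print(s["tool_pos"].round(4) if hasattr(s["tool_pos"],"round") else s["tool_pos"],np.round(s["contact_force"],2))
cv2.imwrite("pics/w2.png",p[150:300,160:400,::-1].repeat(3,0).repeat(3,1))
E
```

```text
[ 0.6319 -0.0241  0.0591] [0.09 0.28 0.51]
[ 0.6318 -0.0241  0.0591] [ 0.78 -0.07 -0.51]
[ 0.6318 -0.0241  0.0591] [-0.21 -0.31 -0.04]
```

View pics/w2.png

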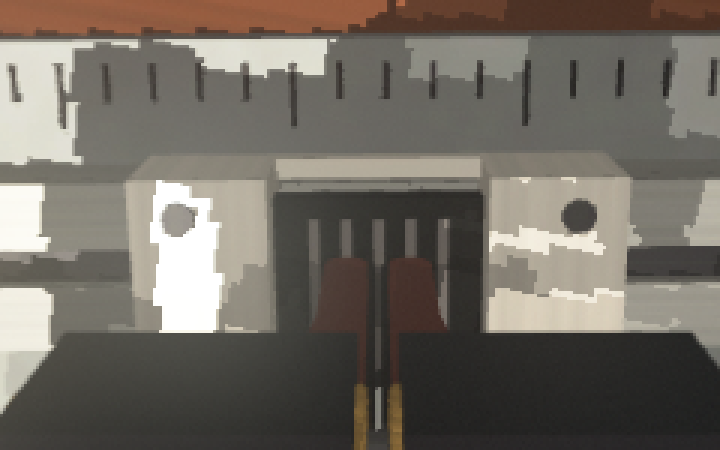

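Request:
drive_tool --motion '[{"travel": [0, 4, 0], "hand": 1, "rotation": [0, 0, 0]}, {"travel": [0, 4, 0], "hand": 1, "rotation": [0, 0, 0]}, {"travel": [0, 3, 0], "hand": 1, "rotation": [0, 0, 0]}, {"travel": [0, 2, 0], "hand": 1, "rotation": [0, 0, 0]}, {"travel": [0, 1, 0], "hand": 1, "rotation": [0, 0, 0]}, {"travel": [0, 0, 0], "hand": 1, "rotation": [0, 0, 0]}, {"travel": [0, 0, 0], "hand": 1, "rotation": [0, 0, 0]}]'

```text
time: 4.65
tool_pos: [0.6313, -0.0241, 0.045]
ee_rot: [[0.166, -0.0, 0.986], [-0.986, -0.0, 0.166], [0.0, -1.0, -0.0]]
contact_force: [-3.0, 0.3, 6.3]
opening: 0.007
```

Request:
drive_tool --motion '[{"travel": [0, 1.5, 0], "hand": 1, "rotation": [0, 0, 0]}, {"travel": [0, 1.5, 0], "hand": 1, "rotation": [0, 0, 0]}, {"travel": [0, 1, 0], "hand": 1, "rotation": [0, 0, 0]}, {"travel": [0, 0, 0], "hand": 1, "rotation": [0, 0, 0]}, {"travel": [0, 0, 0], "hand": 1, "rotation": [0, 0, 0]}, {"travel": [0, 0, 0], "hand": 1, "rotation": [0, 0, 0]}]'

```text
time: 5.25
tool_pos: [0.6313, -0.0241, 0.0412]
ee_rot: [[0.166, -0.0, 0.986], [-0.986, -0.0, 0.166], [0.0, -1.0, -0.0]]
contact_force: [-3.0, 0.3, 6.2]
opening: 0.006
```

```bash
python3 - <<'E'
from workcell import arm
import numpy as np
F=[]
for i in range(6):
    s=arm.read_state(); arm.capture("wrist"); F.append(np.r_[s["tool_pos"],s["contact_force"]])
print(np.mean(F,0).round(4),np.std(F,0).round(4))
E
```

```text
[ 0.6313 -0.0241  0.0412 -3.0601  0.234   6.825 ] [0.     0.     0.     0.5869 0.709  0.487 ]
```

Request:
drive_tool --motion '[{"travel": [0, 1, 0], "hand": 1, "rotation": [0, 0, 0]}, {"travel": [0, 0.5, 0], "hand": 1, "rotation": [0, 0, 0]}, {"travel": [0, 0, 0], "hand": 1, "rotation": [0, 0, 0]}, {"travel": [0, 0, 0], "hand": 1, "rotation": [0, 0, 0]}]'

```text
time: 5.95
tool_pos: [0.6313, -0.0241, 0.0398]
ee_rot: [[0.166, -0.0, 0.986], [-0.986, -0.0, 0.166], [0.0, -1.0, -0.0]]
contact_force: [-3.6, -0.4, 7.7]
opening: 0.004
```

```bash
cat > look.py <<'E'
import sys
from workcell import arm
from h import *
F=[];D=[]
for i in range(5):
    s=arm.read_state(); T=np.eye(4);T[:3,:3]=s["ee_rot"];T[:3,3]=s["tool_pos"]
    p,d=arm.capture("wrist"); D.append(d); F.append(np.r_[s["tool_pos"],s["contact_force"]])
print("t",s["time"],np.mean(F,0).round(4))
m=dict(arm.camera_model("wrist")); H=T@np.array(m["hand_eye"]); G=np.linalg.inv(H); m["rvec"]=cv2.Rodrigues(G[:3,:3])[0]; m["tvec"]=G[:3,3]
P=world(m,np.median(D,0)).reshape(420,560,3)
yaw=np.radians(9.7);ex=np.array([np.cos(yaw),np.sin(yaw)]);ey=np.array([-ex[1],ex[0]]);o=np.array([.6306,-.0241])
X=(P[...,:2]-o)@ex; Y=(P[...,:2]-o)@ey; Z=P[...,2]
t=(T[:2,3]-o)@ey; print("tcp along rail",t.round(4),"across",((T[:2,3]-o)@ex).round(4))
k=(Z>.049)&(Z<.056)&(X>.008)&(X<.022)&(abs(Y-t)<.06); print("slider Y",np.percentile(Y[k],[1,99]).round(4),"z",np.median(Z[k]).round(4),k.sum())
k=(X>.010)&(X<.017)&(abs(Y-t)<.016)&(Z>.03)&(Z<.049); print("pad z",np.percentile(Z[k],[10,50,90]).round(4),k.sum())
k=(Z>.040)&(Z<.052)&(X>-.02)&(X<.022)&(Y-t>.052); print("stop Y",np.percentile(Y[k],[1,50,99]).round(4) if k.sum() else None,k.sum())
if len(sys.argv)>1: cv2.imwrite(sys.argv[1],p[:,:,::-1])
E
python3 look.py pics/w3.png
```

```text
t 6.15 [ 0.6313 -0.0241  0.0398 -3.578  -0.2392  7.547 ]
tcp along rail -0.0002 across 0.0007
slider Y [-0.0441  0.0448] z 0.0512 3077
pad z [0.0381 0.0387 0.0451] 944
stop Y None 0
```

Request:
drive_tool --motion '[{"travel": [-1, 0, 0], "hand": 1, "rotation": [0, 0, 0]}, {"travel": [-2, 0, 0], "hand": 1, "rotation": [0, 0, 0]}, {"travel": [-4, 0, 0], "hand": 1, "rotation": [0, 0, 0]}, {"travel": [-5, 0, 0], "hand": 1, "rotation": [0, 0, 0]}, {"travel": [-6, 0, 0], "hand": 1, "rotation": [0, 0, 0]}, {"travel": [-6, 0, 0], "hand": 1, "rotation": [0, 0, 0]}, {"travel": [-6, 0, 0], "hand": 1, "rotation": [0, 0, 0]}, {"travel": [-5, 0, 0], "hand": 1, "rotation": [0, 0, 0]}, {"travel": [-4, 0, 0], "hand": 1, "rotation": [0, 0, 0]}, {"travel": [-2, 0, 0], "hand": 1, "rotation": [0, 0, 0]}, {"travel": [-1, 0, 0], "hand": 1, "rotation": [0, 0, 0]}, {"travel": [0, 0, 0], "hand": 1, "rotation": [0, 0, 0]}]'

```text
time: 7.4
tool_pos: [0.6241, 0.0171, 0.0397]
ee_rot: [[0.166, -0.001, 0.986], [-0.986, -0.001, 0.166], [0.0, -1.0, -0.001]]
contact_force: [-3.9, -0.9, 7.3]
opening: 0.005
```

```bash
python3 look.py pics/w4.png
```

```text
t 7.6 [ 0.6241  0.0171  0.0397 -3.8973 -0.6638  7.1802]
tcp along rail 0.0417 across 0.0005
slider Y [-0.0024  0.0867] z 0.0512 3096
pad z [0.038  0.0386 0.0447] 940
stop Y None 0
```

Request:
drive_tool --motion '[{"travel": [-2, 0, 0], "hand": 1, "rotation": [0, 0, 0]}, {"travel": [-5, 0, 0], "hand": 1, "rotation": [0, 0, 0]}, {"travel": [-7, 0, 0], "hand": 1, "rotation": [0, 0, 0]}, {"travel": [-10, 0, 0], "hand": 1, "rotation": [0, 0, 0]}, {"travel": [-11, 0, 0], "hand": 1, "rotation": [0, 0, 0]}, {"travel": [-12, 0, 0], "hand": 1, "rotation": [0, 0, 0]}, {"travel": [-12, 0, 0], "hand": 1, "rotation": [0, 0, 0]}, {"travel": [-11, 0, 0], "hand": 1, "rotation": [0, 0, 0]}, {"travel": [-10, 0, 0], "hand": 1, "rotation": [0, 0, 0]}, {"travel": [-8, 0, 0], "hand": 1, "rotation": [0, 0, 0]}, {"travel": [-5, 0, 0], "hand": 1, "rotation": [0, 0, 0]}, {"travel": [-2, 0, 0], "hand": 1, "rotation": [0, 0, 0]}]'

```text
time: 8.85
tool_pos: [0.6075, 0.1113, 0.0394]
ee_rot: [[0.167, -0.002, 0.986], [-0.986, -0.001, 0.167], [0.0, -1.0, -0.002]]
contact_force: [-4.9, -1.8, 7.8]
opening: 0.002
```

```bash
python3 look.py pics/w5.png
```

```text
t 9.05 [ 0.6075  0.1114  0.0394 -5.3202 -0.5204  7.584 ]
tcp along rail 0.1375 across 0.0
slider Y [0.0934 0.1825] z 0.0511 3115
pad z [0.0378 0.0383 0.0445] 954
stop Y [0.2028 0.21   0.221 ] 2766
```

View pics/w5.png

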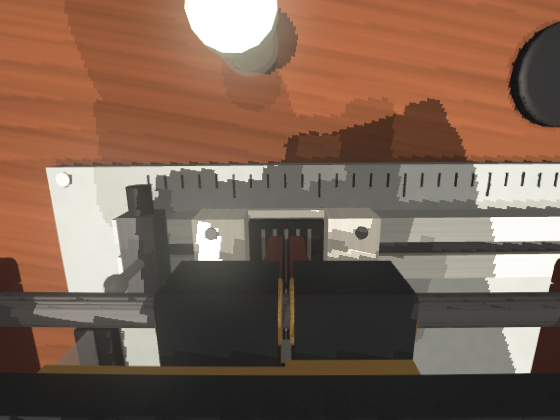

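Request:
drive_tool --motion '[{"travel": [-2, 0, -0.5], "hand": 1, "rotation": [0, 0, 0]}, {"travel": [-3, 0, 0], "hand": 1, "rotation": [0, 0, 0]}, {"travel": [-3, 0, -0.5], "hand": 1, "rotation": [0, 0, 0]}, {"travel": [-3, 0, 0], "hand": 1, "rotation": [0, 0, 0]}, {"travel": [-2, 0, 0], "hand": 1, "rotation": [0, 0, 0]}, {"travel": [-2, 0, 0], "hand": 1, "rotation": [0, 0, 0]}, {"travel": [-1, 0, 0], "hand": 1, "rotation": [0, 0, 0]}, {"travel": [-1, 0, 0], "hand": 1, "rotation": [0, 0, 0]}, {"travel": [-1, 0, 0], "hand": 1, "rotation": [0, 0, 0]}, {"travel": [-1, 0, 0], "hand": 1, "rotation": [0, 0, 0]}, {"travel": [0, 0, 0], "hand": 1, "rotation": [0, 0, 0]}]'

```text
time: 10.2
tool_pos: [0.6043, 0.1294, 0.0397]
ee_rot: [[0.166, -0.001, 0.986], [-0.986, -0.001, 0.166], [0.0, -1.0, -0.001]]
contact_force: [-3.6, -1.0, 7.0]
opening: 0.003
```

```bash
python3 look.py pics/w6.png
```

```text
t 10.4 [ 0.6043  0.1294  0.0397 -3.4041 -0.8728  7.1275]
tcp along rail 0.1558 across -0.0001
slider Y [0.1117 0.2008] z 0.0511 3096
pad z [0.038  0.0385 0.0444] 969
stop Y [0.2079 0.2148 0.221 ] 1213
```

Request:
drive_tool --motion '[{"travel": [-1, 0, 0], "hand": 1, "rotation": [0, 0, 0]}, {"travel": [-1, 0, 0], "hand": 1, "rotation": [0, 0, 0]}, {"travel": [-0.5, 0, 0], "hand": 1, "rotation": [0, 0, 0]}, {"travel": [-0.5, 0, 0], "hand": 1, "rotation": [0, 0, 0]}, {"travel": [0, 0, 0], "hand": 1, "rotation": [0, 0, 0]}]'

```text
time: 10.95
tool_pos: [0.6039, 0.1316, 0.0396]
ee_rot: [[0.166, -0.0, 0.986], [-0.986, -0.001, 0.166], [0.001, -1.0, -0.001]]
contact_force: [-3.9, -2.7, 7.0]
opening: 0.0
```

```bash
python3 look.py pics/w7.png
```

```text
t 11.15 [ 0.6039  0.1316  0.0396 -3.6103 -3.0126  7.4167]
tcp along rail 0.158 across -0.0001
slider Y [0.1138 0.2029] z 0.0511 3102
pad z [0.038  0.0385 0.0444] 967
stop Y [0.2101 0.216  0.221 ] 1011
```

Request:
drive_tool --motion '[{"travel": [-1, 0, 0], "hand": 1, "rotation": [0, 0, 0]}, {"travel": [-1, 0, 0], "hand": 1, "rotation": [0, 0, 0]}, {"travel": [-1, 0, 0], "hand": 1, "rotation": [0, 0, 0]}, {"travel": [0, 0, 0], "hand": 1, "rotation": [0, 0, 0]}, {"travel": [0, 0, 0], "hand": 1, "rotation": [0, 0, 0]}]'

```text
time: 11.7
tool_pos: [0.6043, 0.1337, 0.0399]
ee_rot: [[0.165, 0.001, 0.986], [-0.986, -0.002, 0.165], [0.002, -1.0, 0.001]]
contact_force: [-1.4, -4.4, 7.8]
opening: 0.002
```

```bash
python3 look.py pics/w8.png; python3 - <<'E'
import cv2
a=cv2.imread("pics/w8.png"); cv2.imwrite("pics/w8c.png",cv2.resize(a[150:290,90:390],None,fx=2.6,fy=2.6,interpolation=cv2.INTER_CUBIC))
E
```

```text
t 11.9 [ 0.6043  0.1336  0.0399 -1.112  -4.6227  7.4356]
tcp along rail 0.1599 across 0.0006
slider Y [0.1139 0.2029] z 0.0511 3063
pad z [0.0382 0.0388 0.0451] 935
stop Y [0.2121 0.2169 0.2209] 838
```

View pics/w8c.png

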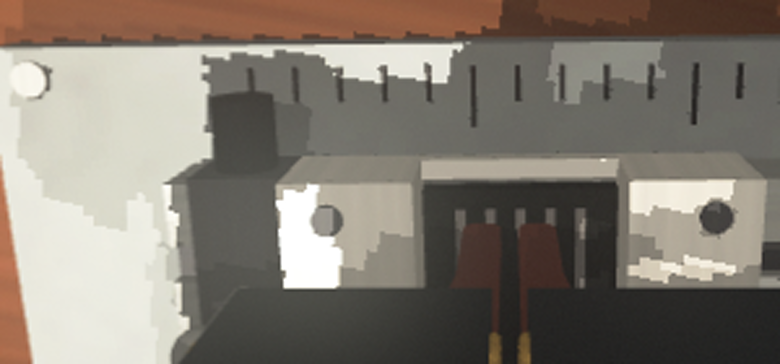

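Request:
drive_tool --motion '[{"travel": [0, -2, 0], "hand": 1, "rotation": [0, 0, 0]}, {"travel": [0, -2, 0], "hand": 1, "rotation": [0, 0, 0]}, {"travel": [0, -3, 0], "hand": 1, "rotation": [0, 0, 0]}, {"travel": [0, -5, 0], "hand": 1, "rotation": [0, 0, 0]}, {"travel": [0, -10, 0], "hand": 1, "rotation": [0, 0, 0]}, {"travel": [0, -20, 0], "hand": 1, "rotation": [0, 0, 0]}, {"travel": [0, -25, 0], "hand": 1, "rotation": [0, 0, 0]}, {"travel": [0, -15, 0], "hand": 1, "rotation": [0, 0, 0]}, {"travel": [0, -5, 0], "hand": 1, "rotation": [0, 0, 0]}, {"travel": [0, 0, 0], "hand": 1, "rotation": [0, 0, 0]}, {"travel": [0, 0, 0], "hand": 1, "rotation": [0, 0, 0]}]'

```text
time: 13.05
tool_pos: [0.6031, 0.1353, 0.1253]
ee_rot: [[0.166, -0.001, 0.986], [-0.986, -0.0, 0.166], [0.0, -1.0, -0.001]]
contact_force: [-0.5, 0.5, -0.9]
opening: 0.003
```

```bash
python3 look.py pics/w9.png; python3 - <<'E'
import cv2
a=cv2.imread("pics/w9.png"); cv2.imwrite("pics/w9c.png",a)
E
```

```text
t 13.25 [ 0.603   0.1353  0.1251 -0.134   0.0865 -0.3662]
tcp along rail 0.1618 across -0.0002
slider Y [0.1138 0.203 ] z 0.0512 1302
pad z [0.045  0.0455 0.046 ] 402
stop Y [0.2139 0.2177 0.2215] 395
```

View pics/w9.png

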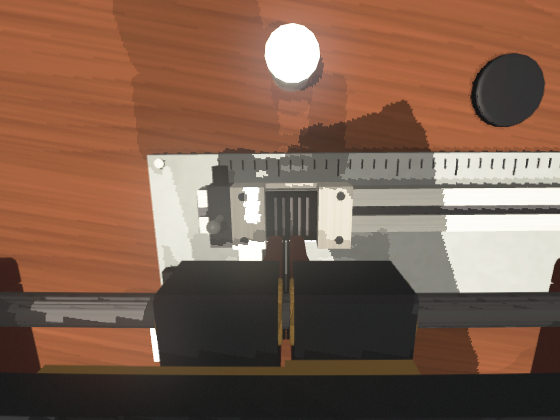

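The slider's end block (columns 232–265) sits flush against the stop (208–232). The pad height reads 45.5 mm, the same as before pressing. The fingers are about 80 mm above it with no contact force.

```bash
python3 -c "
from workcell import arm
print(arm.hand_in())"
```

```text
the job is handed in; nothing more can be done
None
```

I pressed the pad about 6 mm with the shut fingertips (about 7.5 N). Keeping it pressed, I pushed the slider about 158 mm along the rail to the marked stop, lifted straight off, and handed in at about 13 s. The hand-in gives no verdict, so success rests on my own checks below.

- **Slider home:** During the last 2 mm of push the slider stayed at the same place (203 mm in my rail frame) while the fingertips slid on the pad. The push force rose to about 4.6 N, and the picture shows no gap to the stop.
- **Brake on:** The pad reads 45.5 mm above the desk, as it did before pressing. The slider's position did not change after the lift.
- **Stop and contact:** The stop's far edge reads the same within 0.5 mm, compared with a reading taken during the push. The wrist force was near zero after lifting.
- **Other objects:** I saw no contact with the microscope or the coin holder. I did not re-measure the loose objects. The lens cap and coin tube look undisturbed in the last wrist picture.

No check failed. The only oddity was a sideways force of 3–5 N while the pad was pressed.

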